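Grind cinnamon in the press-to-run spice grinder

ROBOT

A 6-joint arm with a two-finger parallel gripper is mounted at the origin on a cart in front of the work surface, level with it; the furniture and walls round the work are solid. World frame = base frame: x ahead of the robot, y to its left, z up, the work surface at z = 0. Lengths are in m, angles in degrees, forces in N, time in s.
With the tool pointing down it reaches from about 0.35 to 0.875 m from the base axis. Payload 4.2 kg.
Tool frame: the origin (TCP) lies midway between the tips of the shut fingers; the grasp point (between the pads) lies 19 mm behind it (r.pinch_z is the distance from the TCP to the grasp point, in m); z points along the fingers, y is the line along which they close (so a half turn about z gives the same grasp; the last joint's range is limited). The gripper opens to 87 mm and grips with 3 to 60 N. Pads are 19 mm wide; open, the fingers measure 117 mm over their backs; the gripper's body (75 mm by 190 mm) begins 51 mm behind the grasp point.
Start: joints at [88.499, 22.042, 0.453, 0, -68.411, -14.817], TCP at [0.176, 0.6, 0.223] pointing down, gripper open.
Joint ranges: [-179.83, 179.83], [-69.29, 118.12], [-61.27, 80.66], [-181.25, 117.63], [-171.15, -9.14], [-177.46, 177.46]. Speed limits (degrees/s): [159.86, 159.86, 180, 180, 180, 180].

INTERFACE

Orientations are given as a 3x3 rotation matrix whose columns are the frame's x, y, z axes.
In Python, from station import r, imaging, models gives the robot as it stands. The module is installed in compiled form; this text tells all that it offers.
- The arm moves only by the tool apply_moves, never from a script. Its argument "moves" is a list of rows, each a list of 2 entries, a list of its own where there are three numbers: the shift along the tool's x, y, z in m, then the turn about the tool's z in degrees. A call has 1 to 5 rows; each row shifts and turns the commanded pose from where the row before left it, along the tool's axes as they then stand; what a row does not reach is not made up. A row lasts 1/12 s, in which the tool goes at most 41.7 mm and 7.16 degrees, less where a joint would pass 70% of its speed; a pose out of reach is approached as far as the arm can. A call is refused whole if a number of a shift passes 0.0417 or a number of a turn 7.16, either way. A call with a gripper value outside its range is refused whole. "hand" is the finger opening in m, from 0 to 0.087, set as the call begins (left out, the last holds). The fingers move at their own pace and stop on an object; the grip force is fixed at half the most. Time passes only in rows, so rows that do not move let the fingers close. It gives the time, the measured TCP pose, the force, the opening and the grip force at its end, in the units of the state.
- r.sense(): the state, without advancing time (a new reading comes with each control period).
- imaging.capture(name): name is "side" or "top"; returns a dict with "frame" (420x560x3 uint8, blue, green, red), "intrinsics" (3x3 intrinsics, pixels), "dist" ([k1, k2, p1, p2, k3] as OpenCV has them; the pictures are not rectified), "eye" and "orientation" of the camera in the world. Camera axes: x right, y down, z forward; pixel columns grow to the right and rows downward; lengths in m; the calibration is good to about 2 mm. A picture is of the moment at which its call begins. There is no depth.
- r.finish_job(): hands the job in; it is judged then, once.
Trained networks look in a picture, given as the dict that the camera call returned (one of the last four; its "shot" number tells which), for a name from the list of things; names that differ only in an ending like _2 or _b are one class to them, and where a whole thing is asked for, a point or a joint stands for the part that bears it (a point fixed in the world has none). Each returns a list of dicts, best first, with "confidence" (0 to 1); they miss things now and then, are a little off and sometimes report something else, mostly with a low value. They report only what shows in the picture. A call takes as long as a camera call. They do not tell look-alikes from the thing itself.
- models.cut_out(picture, target): "region" (420x560 bool, what is visible of it) and "extent" ([left, top, width, height] as shares, 0 to 1, of the picture: columns of its width, rows of its height, round what is visible of it).
- models.place_of(picture, target): "at" ([column, row] as shares, 0 to 1, of the picture: columns of its width, rows of its height: a listed point, or the origin of a listed thing).
The state is a dict: "time_s": time; "joints": joint angles; "joint_velocities": joint speeds; "effort": joint torques, N m; "tcp_pos": TCP position; "ee_rot": TCP orientation; "wrist_force": force on the tool from outside, world axes, zero at the start; "moment": the same for the moment, N m; "gripper_width": opening from 0.0 (shut) to 1.0 (fully open); "gripper_force": force on a finger pad.
Only numpy, scipy, OpenCV 4.12 (cv2) and the standard library are available. Lean on these libraries where they do the work, as an engineer would, in place of code of your own. Each camera call takes 0.05 s, during which the arm holds its last target. There are 200 camera calls.

TASK

Put the piece of cinnamon from the tray into the cup of the spice grinder, then fit the tall grinding lid over the cup with its tab in the grinder's slot and press it straight down, firmly but without forcing it, until the catches snap, and keep pressing so that the tab holds the switch well down. The grinder runs only while it is pressed: finish still holding the lid pressed home. Leave the low storage lid, the spice jars and the mug where they stand.

Things in the scene. Friction and masses are not known exactly. Their poses are not given: they have to be found in the camera images.
- grinder: cordless spice grinder, fixed on the worktop: white round housing 108 dia, 93 high, a collar round the steel cup on top, and a 34 wide column on its -x side (towards the robot at yaw 0) with the slot for the lid's tab. Origin: centre of its underside, z up. The lid is fully home when it rests on the housing, its underside 93 above this origin
- cup (a point): centre of the steel cup's floor, on the grinder's axis, 93.5 above the grinder's origin. Cup 56 inner dia, mouth at 126, a low blade on a hub 8.5 high in its middle. Outside, the collar is 74 dia and tapers to about 66 at the mouth
- catches (a point): on the grinder's axis, level with its four sprung catch balls, which stand 4.5 proud of the collar 107 above the origin (at 45, 135, 225, 315 degrees). Lid underside over the grinder's origin: at 110 its beads meet the balls, up to 20 N is needed to go on, near 104 they pass and the force drops, at 98.5 the tab meets the switch, 93 is home
- slot (a point): mouth of the slot: midway between two ears with rounded tops, 18 apart, 8 thick, 58 from the grinder's axis on its -x side, 111 above its origin. The lid's tab goes down between them onto the switch button
- grind_lid: tall grinding lid, grey plastic, about 0.12 kg, open underneath, standing on its open side. Origin: centre of its underside, z up. Skirt 90 dia outside, 84 inside, with snap beads near the lower edge that leave 77; flat shoulder at 47. It fits with its x axis along the grinder's (same yaw, about 3 degrees of play)
- lid_grip (a point): top centre of the lid's round grip, 78 above its underside: solid, 47 dia, reaching down to the shoulder 47 above the underside; take the lid here
- lid_tab (a point): lower outer edge of the lid's tab: 12 wide, 17 high from the lid's lower edge, sticking out on the lid's -x side to 61 from its axis
- switch (a joint): run switch button in the slot, under the tab: 0 up (off), grows as it is pressed, 0.0055 with the lid fully home, stop at 0.0065; the grinder runs above 0.003. Sprung, 1.4 N at first, 2.5 N with the lid home; a like sprung pin under the skirt on the far (+x) side helps it to lift the lid to 98.5 again as soon as it is let go
- switch_top (a point): top of the switch button, 8 dia, 54 from the grinder's axis on its -x side, at 98.5 above the grinder's origin when up
- cinnamon: piece of rolled cinnamon bark, a double scroll, 34 long (its x), 18 wide (its y), 9 high. Origin: centre of its underside, lying on the tray
- tray: green tray, fixed, 141 (x) by 201 (y), 22 high rim, floor 4 thick, flat inside for 104 by 164. Origin: centre of its underside. Beyond it on the right stands a fixed fish tank, 430 high, always at world x 433 to 793, y below -322: the arm starts to the right of the tank's front, so come round its front
- storage_lid: low storage lid, grey plastic, 90 dia, 18 high, no tab and no grip; not to be used. Origin: centre of its underside
- spice_jar_a: spice jar, red cap, 45 dia, 106 high; leave it. Origin: centre of its underside
- spice_jar_b: spice jar, red cap, 45 dia, 106 high; leave it. Origin: centre of its underside
- mug: white mug with dots, 82 by 114 with its handle, 91 high; leave it. Origin: centre of its underside
Mind the look-alikes: they are no part of the job. What is shaped like the grind_lid but purple is not meant.

How it is judged:
By the outcome, as a careful person would: the job done as asked, in the order asked, and still so for the second after the job is handed in, while the arm keeps its last pose, push and grip.
It also fails if it takes over 58 s, if anything falls off the work surface, if the arm or the gripper's body presses on something with over 40 N, if the wrist force passes 120 N, or if a joint passes its speed limit or range.

## Working session

There is one attempt and no reset: what is moved stays moved. The work goes in short steps, Python scripts to look and compute and a tool call to move; the robot and the scene stay as the last step left them, time stands still between calls to the robot, and variables do not carry over. Pictures are saved under pics/ and viewed, at most 13 in all, crops included, and the job is handed in when it is done.

Besides the shell and the picture viewer there is one more tool, called as a command line: name --argument value ..., lists and objects as JSON in quotes. apply_moves: Moves the arm, as the interface text tells. Its arguments: {"type":"object","properties":{"moves":{"type":"array"},"hand":{"type":"number"}},"required":["moves"]}

```bash
mkdir -p pics; cat > h.py <<'E'
import numpy as np, cv2
from station import r, imaging, models
def ray(p,uv):
    q=cv2.undistortPoints(np.array([[uv]],float),np.array(p["intrinsics"]),np.array(p["dist"]))[0,0]
    d=np.array(p["orientation"])@np.array([q[0],q[1],1.]);return np.array(p["eye"],float),d
def onz(p,uv,z):
    e,d=ray(p,uv);return e+d*(z-e[2])/d[2]
def tri(a,ua,b,ub):
    e1,d1=ray(a,ua);e2,d2=ray(b,ub);M=np.c_[d1,-d2];s=np.linalg.lstsq(M,e2-e1,rcond=None)[0]
    x,y=e1+d1*s[0],e2+d2*s[1];return (x+y)/2,np.linalg.norm(x-y)
def proj(p,X):
    R=np.array(p["orientation"]).T;t=-R@np.array(p["eye"])
    return cv2.projectPoints(np.array([X],float),cv2.Rodrigues(R)[0],t,np.array(p["intrinsics"]),np.array(p["dist"]))[0][0,0]
W=np.array([560,420])
E
cat > a.py <<'E'
from h import *
np.set_printoptions(precision=4,suppress=True)
s=r.sense();print(s["time_s"],s["tcp_pos"],s["ee_rot"],s["wrist_force"],s["gripper_width"])
t=imaging.capture("top");sd=imaging.capture("side")
cv2.imwrite("pics/top0.png",t["frame"]);cv2.imwrite("pics/side0.png",sd["frame"])
for p,n in((t,"top"),(sd,"side")):
    print(n,p["eye"],np.array(p["orientation"])[:,2])
    for k in "grinder cup catches slot switch_top grind_lid lid_grip lid_tab cinnamon tray storage_lid".split():
        print(k,[(np.round(np.array(q["at"])*W,1).tolist(),round(q["confidence"],2)) for q in models.place_of(p,k)[:3]])
E
python3 a.py
```

```text
0.0 [0.1754 0.5993 0.2215] [[ 0.9597 -0.2812 -0.0005]
 [-0.2812 -0.9597 -0.0021]
 [ 0.0001  0.0022 -1.    ]] [ 0.3475 -0.603  -0.1343] 0.9986030021259678
top [0.3167 0.1346 1.46  ] [ 0.1645  0.0203 -0.9862]
grinder [([290.0, 189.6], 0.62), ([369.3, 200.0], 0.5)]
cup [([288.7, 180.4], 0.93)]
catches [([290.1, 178.5], 0.6)]
slot [([282.9, 196.8], 0.77)]
switch_top []
grind_lid [([172.5, 218.8], 0.73), ([289.9, 180.9], 0.59), ([254.5, 238.0], 0.55)]
lid_grip [([259.4, 233.6], 0.87), ([169.2, 212.3], 0.68)]
lid_tab [([249.2, 254.6], 0.87), ([183.3, 207.7], 0.71)]
cinnamon []
tray [([370.1, 201.7], 0.66), ([286.1, 188.1], 0.28)]
storage_lid [([312.4, 234.4], 0.73)]
side [0.4244 1.3182 1.1765] [ 0.0829 -0.7322 -0.676 ]
grinder [([262.8, 216.2], 0.82)]
cup [([268.7, 196.9], 0.96), ([262.6, 194.9], 0.61)]
catches [([263.5, 198.9], 0.56)]
slot [([278.3, 196.9], 0.92)]
switch_top [([287.0, 172.5], 0.69)]
grind_lid [([285.9, 312.8], 0.64), ([310.7, 241.8], 0.62)]
lid_grip [([283.2, 299.9], 0.92), ([313.9, 224.1], 0.88)]
lid_tab [([327.0, 252.8], 0.83), ([268.1, 302.0], 0.62)]
cinnamon [([288.7, 172.2], 0.62), ([314.1, 221.8], 0.33)]
tray [([290.1, 170.3], 0.72)]
storage_lid [([315.7, 227.3], 0.17)]
```

```bash
python3 - <<'E'
import cv2
a=cv2.imread("pics/top0.png");b=cv2.imread("pics/side0.png")
cv2.imwrite("pics/t1.png",cv2.resize(a[130:310,130:430],(800,480),interpolation=cv2.INTER_CUBIC))
cv2.imwrite("pics/s1.png",cv2.resize(b[120:345,130:430],(800,600),interpolation=cv2.INTER_CUBIC))
E
```

```text
(no output)
```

View pics/t1.png

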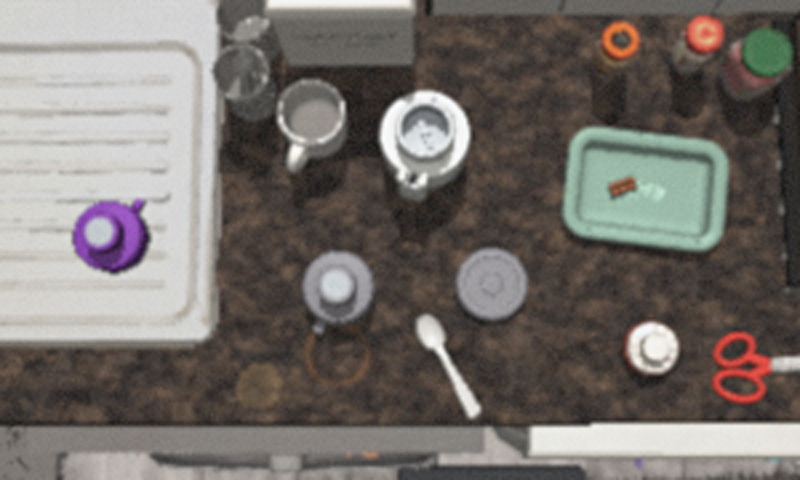

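View pics/s1.png

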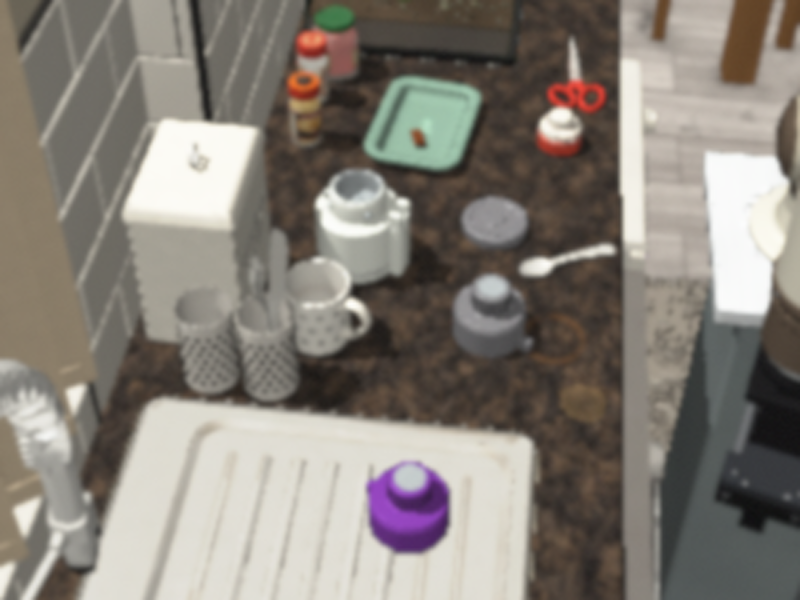

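The top view shows the grey lid's grip at about (257,237) with its tab at (249,253), the grinder's cup at (289,179) and slot at (284,198), and the cinnamon at (363,200). In the side view the cinnamon is at (287,171), the lid grip at (314,228) and the cup at (265,190). The purple look-alike stands on the drainer at (171,218) in the top view.

```bash
cat > b.py <<'E'
from h import *
np.set_printoptions(precision=4,suppress=True)
t=imaging.capture("top");sd=imaging.capture("side")
def near(p,k,g):
    c=[np.array(q["at"])*W for q in models.place_of(p,k)]
    c=[x for x in c if np.linalg.norm(x-g)<14]
    return c[0] if c else None
G={"cup":((289,180),(268,196),.0935),"slot":((283,197),(279,197),.111),"grinder":((290,188),(263,216),0),"catches":((290,179),(264,198),.107),"grind_lid":((254,238),(310,242),0),"lid_grip":((257,235),(314,224),.078),"lid_tab":((249,254),(327,253),0),"cinnamon":((363,200),(287,171),.004)}
for k,(a,b,z) in G.items():
    u,v=near(t,k,a),near(sd,k,b)
    print(k,u,v,"T",None if u is None else onz(t,u,z),"S",None if v is None else onz(sd,v,z),"tri",None if u is None or v is None else tri(t,u,sd,v))
# cinnamon colour blob
for p,g in((t,(363,200)),(sd,(287,171))):
    f=p["frame"].astype(int);m=(f[...,2]-f[...,1]>15)
    yy,xx=np.nonzero(m);k=np.hypot(xx-g[0],yy-g[1])<12;pts=np.c_[xx,yy][k].astype(float)
    P=np.array([onz(p,q,.010) for q in pts])[:,:2];c=P.mean(0);w,V=np.linalg.eigh(np.cov((P-c).T))
    print("cin",len(pts),pts.mean(0),c,np.sqrt(w*12),np.degrees(np.arctan2(V[1,1],V[0,1]))%180)
# masks
for p,k,g,z in((t,"grind_lid",(254,238),.047),(t,"grinder",(288,183),.1),(t,"tray",(370,200),.02),(sd,"tray",(290,170),.02)):
    for q in models.cut_out(p,k):
        m=q["region"];yy,xx=np.nonzero(m);c=np.array([xx.mean(),yy.mean()])
        if np.linalg.norm(c-g)<20: print(k,c,m.sum(),q["confidence"],onz(p,c,z))
E
python3 b.py
```

```text
cup [288.624 179.214] [264.6  192.78] T [0.6219 0.129  0.0935] S [0.6207 0.1081 0.0935] tri (array([0.6175, 0.1291, 0.1123]), np.float64(0.0004203697982033141))
slot [287.616 198.996] [279.72  196.014] T [0.5538 0.1327 0.111 ] S [0.5645 0.1374 0.111 ] tri (array([0.5601, 0.1325, 0.1055]), np.float64(0.010350255816297881))
grinder [287.504 186.018] [264.992 215.88 ] T [0.6188 0.1326 0.    ] S [0.6182 0.1263 0.    ] tri (array([0.6173, 0.1326, 0.0063]), np.float64(0.000387564625015824))
catches [292.488 177.282] [264.096 196.392] T [0.6252 0.1166 0.107 ] S [0.6173 0.1417 0.107 ] tri (array([0.6256, 0.1165, 0.0852]), np.float64(0.008761567690246433))
grind_lid [256.088 241.794] [310.016 241.416] T [0.4271 0.2402 0.    ] S [0.4497 0.229  0.    ] tri (array([0.438 , 0.2389, 0.0093]), np.float64(0.023128936579386517))
lid_grip [257.6   232.512] [310.912 226.8  ] T [0.451  0.2298 0.078 ] S [0.45   0.2366 0.078 ] tri (array([0.4509, 0.2303, 0.0717]), np.float64(0.001413057439435382))
lid_tab [251.328 257.082] [331.52  250.782] T [0.3758 0.2559 0.    ] S [0.3759 0.2619 0.    ] tri (array([ 0.3758,  0.2565, -0.006 ]), np.float64(0.0004030568321013755))
cinnamon [363.104 198.492] [285.992 173.502] T [ 0.5726 -0.1251  0.004 ] S [ 0.5704 -0.1155  0.004 ] tri (array([ 0.5728, -0.1265, -0.0047]), np.float64(0.002592755245240024))
cin 42 [362.9524 199.4048] [ 0.5684 -0.1234] [0.0151 0.0328] 116.099990454355
cin 17 [286.4118 171.0588] [ 0.5698 -0.1235] [0.0135 0.0304] 107.15969297385283
grind_lid [256.7197 237.7944] 603 0.93 [0.4366 0.2348 0.047 ]
grinder [288.7934 182.9425] 1026 0.82 [0.6082 0.1285 0.1   ]
tray [372.4998 200.0622] 2363 0.71 [ 0.5642 -0.1536  0.02  ]
tray [287.9248 165.3835] 1077 0.66 [ 0.5666 -0.1473  0.02  ]
```

```bash
cat > fit.py <<'E'
from h import *
from scipy.optimize import minimize
def circ(rad,z,n=48,x=0,y=0):
    a=np.linspace(0,2*np.pi,n,endpoint=False);return np.c_[x+rad*np.cos(a),y+rad*np.sin(a),np.full(n,z)]
def cyl(r0,z0,r1,z1): return np.r_[circ(r0,z0),circ(r1,z1)]
def box(x0,x1,y0,y1,z0,z1): return np.array([[x,y,z] for x in(x0,x1) for y in(y0,y1) for z in(z0,z1)])
LID=[cyl(.045,0,.045,.047),cyl(.0235,.047,.0235,.078),box(-.061,-.04,-.006,.006,0,.017)]
GR=[cyl(.054,0,.054,.093),cyl(.037,.093,.033,.126),box(-.066,-.04,-.017,.017,0,.093),box(-.062,-.054,-.017,-.009,.093,.111),box(-.062,-.054,.009,.017,.093,.111)]
S=8
def render(p,parts,q,z=0.):
    c,s=np.cos(q[2]),np.sin(q[2]);R=np.array([[c,-s,0],[s,c,0],[0,0,1]])
    im=np.zeros((420,560),np.uint8);Ro=np.array(p["orientation"]).T;rv=cv2.Rodrigues(Ro)[0];t=-Ro@np.array(p["eye"])
    o=[]
    for P in parts:
        X=P@R.T+[q[0],q[1],z];u=cv2.projectPoints(X,rv,t,np.array(p["intrinsics"]),np.array(p["dist"]))[0][:,0]
        o.append(u)
    return o
def soft(hulls,win):
    x0,y0,w,h=win;im=np.zeros((h*S,w*S),np.uint8)
    for u in hulls:
        k=cv2.convexHull(np.round(((u-[x0,y0]+.5)*S-.5)*16).astype(np.int32));cv2.fillConvexPoly(im,k,255,shift=4)
    return cv2.resize(im,(w,h),interpolation=cv2.INTER_AREA)/255.
def fit(views,parts,q0,z=0.):
    T=[]
    for p,m in views:
        yy,xx=np.nonzero(m>.3);win=(xx.min()-8,yy.min()-8,np.ptp(xx)+17,np.ptp(yy)+17)
        T.append((p,win,m[win[1]:win[1]+win[3],win[0]:win[0]+win[2]]))
    sc=np.array([.01,.01,.2])
    def f(v):
        q=np.array(q0)+v*sc;return sum(((cv2.GaussianBlur(soft(render(p,parts,q,z),w),(0,0),1)-cv2.GaussianBlur(m,(0,0),1))**2).sum() for p,w,m in T)
    best=min((minimize(f,v0,method="Nelder-Mead",options=dict(xatol=.005,fatol=1e-3,initial_simplex=np.array(v0)+np.array([[0,0,0],[1,0,0],[0,1,0],[0,0,1]]))) for v0 in([0,0,0],[0,0,1.],[0,0,-1.])),key=lambda o:o.fun)
    q=np.array(q0)+best.x*sc;return np.r_[q[:2],np.degrees(q[2])],best.fun
def masks(n,items):
    acc={k:[] for k in items};pp={}
    for _ in range(n):
        for cam in("top","side"):
            p=imaging.capture(cam);pp[cam]=p
            for k,(c,name,g) in items.items():
                if c!=cam: continue
                b=[m["region"] for m in models.cut_out(p,name)]
                b=[m for m in b if m.any() and np.linalg.norm(np.argwhere(m).mean(0)[::-1]-g)<18]
                if b: acc[k].append(b[0])
    return {k:np.mean(v,0) if v else None for k,v in acc.items()},pp
E
python3 - <<'E'
from fit import *
import pickle
np.set_printoptions(precision=4,suppress=True)
it={"lt":("top","grind_lid",(256,238)),"ls":("side","grind_lid",(313,238)),"gt":("top","grinder",(288,183)),"gs":("side","grinder",(266,205))}
M,P=masks(3,it);print({k:None if v is None else v.sum() for k,v in M.items()})
pickle.dump((M,P),open("m.pkl","wb"))
for a,b,parts,q0 in(("lt","ls",LID,(.44,.235,-.3)),("gt","gs",GR,(.618,.129,0.2))):
    for v in([(P["top"],M[a]),(P["side"],M[b])],[(P["top"],M[a])],[(P["side"],M[b])]): 
        if all(m is not None for _,m in v): print(a,fit(v,parts,q0))
t=P["top"]
vis=cv2.resize(t["frame"],None,fx=4,fy=4,interpolation=cv2.INTER_NEAREST)[150*4:270*4,235*4:400*4]
cv2.imwrite("pics/t2.png",vis);print(r.sense()["time_s"])
E
```

```text
{'lt': np.float64(633.6666666666667), 'ls': np.float64(717.3333333333333), 'gt': np.float64(1025.0), 'gs': np.float64(1127.6666666666665)}
lt (array([  0.4399,   0.2358, -27.4903]), np.float64(9.80098115710636))
lt (array([  0.4399,   0.2347, -29.218 ]), np.float64(1.3739287396772446))
lt (array([  0.4398,   0.2383, -24.805 ]), np.float64(3.661280455234345))
gt (array([  0.621 ,   0.1268, -15.9598]), np.float64(78.60627672526448))
gt (array([  0.6207,   0.1278, -14.868 ]), np.float64(2.044967763411281))
gt (array([  0.6214,   0.1214, -20.765 ]), np.float64(68.05800327945099))
3.2
```

The silhouette fits give these poses:

| Thing | x, y (m) | Yaw (deg) |
|---|---|---|
| Lid | 0.440, 0.2355 | about -27.5 |
| Grinder | 0.6208, 0.128 | about -15 |
| Cinnamon | 0.569, -0.1235 | long axis about 114 |

The sizes fit the given dimensions, so I'm moving to the tray now.

apply_moves --moves '[[[0.029, 0.029, 0], 0], [[0.029, 0.029, 0], 0], [[0.029, 0.029, 0], 0], [[0.029, 0.029, 0], 0], [[0.029, 0.029, 0], 0]]' --hand 0.045

```text
time_s: 3.62
tcp_pos: [0.2745, 0.4182, 0.2227]
ee_rot: [[0.96, -0.28, 0.0], [-0.28, -0.96, 0.0], [0.0, -0.0, -1.0]]
wrist_force: [0.9, 0.8, 0.5]
gripper_width: 0.705
gripper_force: 0.0
```

apply_moves --moves '[[[0.029, 0.029, 0], 0], [[0.029, 0.029, 0], 0], [[0.029, 0.029, 0], 0], [[0.029, 0.029, 0], 0], [[0.029, 0.029, 0], 0]]'

```text
time_s: 4.03
tcp_pos: [0.3729, 0.2382, 0.223]
ee_rot: [[0.96, -0.28, 0.001], [-0.28, -0.96, 0.001], [0.001, -0.001, -1.0]]
wrist_force: [0.6, 0.9, 1.1]
gripper_width: 0.525
gripper_force: 0.0
```

apply_moves --moves '[[[0.029, 0.029, 0], 0], [[0.029, 0.029, 0], 0], [[0.029, 0.029, 0], 0], [[0.029, 0.029, 0], 0], [[0.029, 0.029, 0], 0]]'

```text
time_s: 4.45
tcp_pos: [0.4715, 0.0582, 0.2231]
ee_rot: [[0.96, -0.281, 0.001], [-0.281, -0.96, 0.0], [0.001, -0.001, -1.0]]
wrist_force: [0.8, 0.9, -0.3]
gripper_width: 0.517
gripper_force: 0.0
```

apply_moves --moves '[[[0.029, 0.029, 0], 0], [[0.029, 0.029, 0], 0], [[0.029, 0.029, 0], 0], [[0.029, 0.029, 0], 0], [[0.029, 0.029, 0], 0]]'

```text
time_s: 4.87
tcp_pos: [0.5699, -0.1219, 0.2227]
ee_rot: [[0.96, -0.281, 0.0], [-0.281, -0.96, 0.0], [0.0, -0.0, -1.0]]
wrist_force: [0.9, 1.0, 0.6]
gripper_width: 0.518
gripper_force: 0.0
```

apply_moves --moves '[[[0, 0, 0.015], 7.1], [[0, 0, 0.015], 7.1], [[0, 0, 0.015], 7.1], [[0, 0, 0.015], 7.1], [[0, 0, 0.015], 7.1]]'

```text
time_s: 5.28
tcp_pos: [0.5693, -0.1201, 0.1469]
ee_rot: [[0.613, -0.79, 0.0], [-0.79, -0.613, -0.0], [0.0, -0.0, -1.0]]
wrist_force: [-0.7, 0.6, 0.5]
gripper_width: 0.518
gripper_force: 0.0
```

apply_moves --moves '[[[0, 0, 0.015], 7.1], [[0, 0, 0.015], 7.1], [[0, 0, 0], 0]]'

```text
time_s: 5.53
tcp_pos: [0.567, -0.1197, 0.1144]
ee_rot: [[0.404, -0.915, -0.007], [-0.915, -0.404, 0.001], [-0.003, 0.006, -1.0]]
wrist_force: [-0.2, -0.0, 0.4]
gripper_width: 0.514
gripper_force: 0.0
```

apply_moves --moves '[[[0.003, 0.002, 0.03], 0], [[0, 0, 0.03], 0], [[0, 0, 0.03], 0], [[0, 0, 0.015], 0], [[0, 0, 0.005], 0]]'

```text
time_s: 5.95
tcp_pos: [0.5671, -0.1234, 0.0053]
ee_rot: [[0.409, -0.913, -0.005], [-0.913, -0.409, -0.0], [-0.002, 0.004, -1.0]]
wrist_force: [0.0, -0.6, -0.1]
gripper_width: 0.519
gripper_force: 0.0
```

apply_moves --moves '[[[0, 0, 0.001], 0], [[0, 0, 0], 0]]'

```text
time_s: 6.12
tcp_pos: [0.5698, -0.1234, 0.0076]
ee_rot: [[0.408, -0.913, 0.002], [-0.913, -0.408, -0.0], [0.001, -0.002, -1.0]]
wrist_force: [-0.4, -0.4, 0.6]
gripper_width: 0.516
gripper_force: 0.0
```

```bash
python3 - <<'E'
from h import *
sd=imaging.capture("side");t=imaging.capture("top")
a=cv2.resize(sd["frame"][130:205,240:340],(400,300),interpolation=cv2.INTER_CUBIC);b=cv2.resize(t["frame"][160:235,320:420],(400,300),interpolation=cv2.INTER_CUBIC)
cv2.imwrite("pics/g1.png",np.hstack([a,b]));s=r.sense();print(s["tcp_pos"],s["wrist_force"],s["gripper_width"])
E
```

```text
[ 0.57012146 -0.12331261  0.0083423 ] [-0.48809319 -1.15165243  0.46026692] 0.5175119659836812
```

View pics/g1.png

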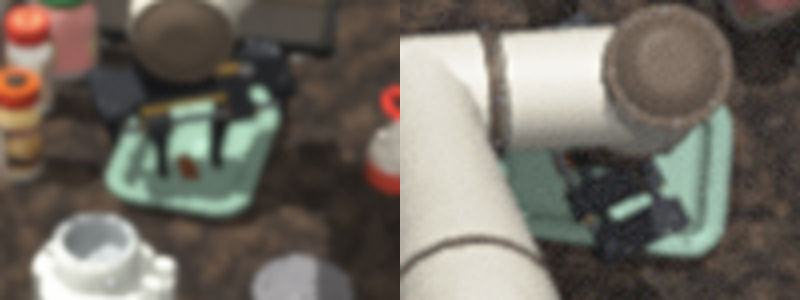

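The side view shows the cinnamon at about (287,171), midway between the fingertips at (281,174) and (294,171). I'm closing on it.

apply_moves --moves '[[[0, 0, 0.001], 0], [[0, 0, 0], 0], [[0, 0, 0], 0], [[0, 0, 0], 0], [[0, 0, 0], 0]]' --hand 0

```text
time_s: 6.63
tcp_pos: [0.5688, -0.1233, 0.0058]
ee_rot: [[0.406, -0.914, 0.0], [-0.914, -0.406, 0.0], [0.0, -0.0, -1.0]]
wrist_force: [0.6, 0.2, -0.3]
gripper_width: 0.225
gripper_force: 0.0
```

apply_moves --moves '[[[0, 0, 0], 0], [[0, 0, -0.02], 0], [[0, 0, -0.04], 0], [[0, 0, -0.04], 0], [[0, 0, -0.04], 0]]'

```text
time_s: 7.05
tcp_pos: [0.568, -0.1234, 0.1468]
ee_rot: [[0.407, -0.914, -0.002], [-0.914, -0.407, -0.0], [-0.0, 0.002, -1.0]]
wrist_force: [1.9, 0.6, 0.4]
gripper_width: 0.19
gripper_force: 30.0
```

```bash
python3 - <<'E'
from h import *
sd=imaging.capture("side")
s=r.sense();print(s["time_s"],s["tcp_pos"],s["wrist_force"],s["gripper_width"]*87,s["gripper_force"],s["joints"])
u=proj(sd,s["tcp_pos"]);x,y=int(u[0]-40),int(u[1]-30);print(u)
cv2.imwrite("pics/g2.png",cv2.resize(sd["frame"][y:y+60,x:x+80],(640,480),interpolation=cv2.INTER_CUBIC))
E
```

```text
7.1 [ 0.57363382 -0.12418861  0.15660301] [2.59644605 0.37183215 6.14171187] 17.176646340015925 30.00065803527832 [  3.70079019  21.02961598 -11.28161084   0.25857182 -56.78516757
  20.27995482]
[285.98393402 140.0860095 ]
```

View pics/g2.png

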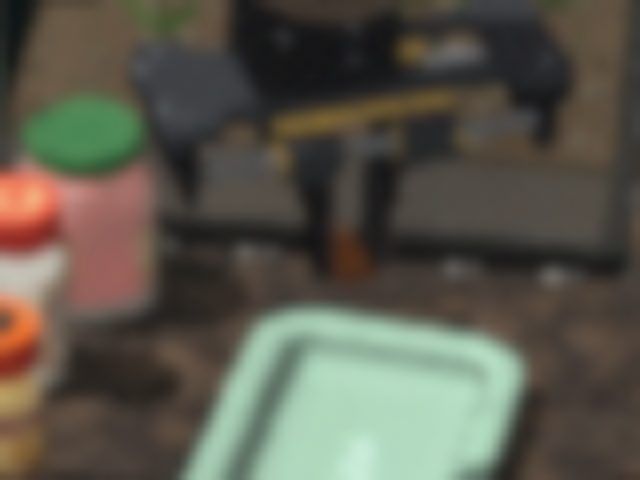

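The cinnamon is held: it sits between the fingertips at about (350,255) in the crop, and the opening is 17 mm. Next I turn back and carry it over the cup.

apply_moves --moves '[[[0, 0, -0.01], -7.1], [[0, 0, -0.01], -7.1], [[0, 0, 0], -7.1], [[0, 0, 0], -7.1], [[0, 0, 0], -7.1]]'

```text
time_s: 7.52
tcp_pos: [0.5685, -0.1233, 0.1655]
ee_rot: [[0.865, -0.503, 0.0], [-0.503, -0.865, 0.0], [0.0, -0.0, -1.0]]
wrist_force: [-0.0, 0.4, -0.9]
gripper_width: 0.195
gripper_force: 30.0
```

apply_moves --moves '[[[0, 0, 0], -7.1], [[0, 0, 0], -7.1], [[-0.003, -0.036, 0], 0], [[-0.003, -0.036, 0], 0], [[-0.003, -0.036, 0], 0]]'

```text
time_s: 7.93
tcp_pos: [0.5903, -0.0165, 0.1653]
ee_rot: [[0.959, -0.283, -0.0], [-0.283, -0.959, 0.0], [-0.0, 0.0, -1.0]]
wrist_force: [1.3, 0.7, -0.4]
gripper_width: 0.188
gripper_force: 30.0
```

apply_moves --moves '[[[-0.003, -0.036, 0], 0], [[-0.003, -0.036, 0], 0], [[-0.003, -0.036, 0], 0], [[-0.003, -0.036, 0], 0], [[0, 0, 0], 0]]'

```text
time_s: 8.35
tcp_pos: [0.6205, 0.13, 0.1649]
ee_rot: [[0.961, -0.275, 0.002], [-0.275, -0.961, 0.001], [0.001, -0.001, -1.0]]
wrist_force: [1.2, 0.1, -0.1]
gripper_width: 0.193
gripper_force: 30.0
```

```bash
python3 - <<'E'
from h import *
sd=imaging.capture("side");t=imaging.capture("top")
S=[r.sense()["tcp_pos"]];
s=r.sense();print(s["time_s"],s["tcp_pos"],s["wrist_force"],s["gripper_width"]*87,s["gripper_force"])
a=cv2.resize(sd["frame"][150:240,205:325],(400,300),interpolation=cv2.INTER_CUBIC);b=cv2.resize(t["frame"][130:220,230:350],(400,300),interpolation=cv2.INTER_CUBIC)
cv2.imwrite("pics/g3.png",np.hstack([a,b]))
E
```

```text
8.45 [0.61899682 0.12572811 0.16471854] [-0.39452826 -0.50083168  0.22762216] 17.027745149044684 29.99964952468872
```

View pics/g3.png

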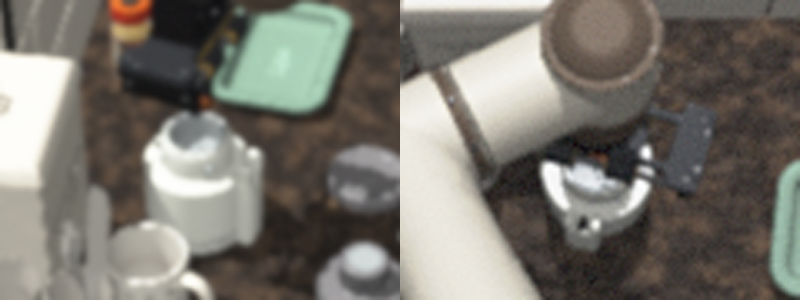

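The side view shows the piece at about (267,181) px, just above the cup mouth at (264,190). I'll nudge it to the centre, lower it and release.

```bash
python3 - <<'E'
from h import *
sd=imaging.capture("side");print(onz(sd,(266.8,180.9),.166),proj(sd,(.6208,.128,.166)))
print(np.mean([r.sense()["tcp_pos"] for _ in range(1)],0))
E
```

```text
[0.6090106 0.1293542 0.166    ] [263.34305485 180.34495525]
[0.61881864 0.12452239 0.16488316]
```

apply_moves --moves '[[[0, -0.003, 0.01], 0], [[0, 0, 0.014], 0], [[0, 0, 0.01], 0], [[0, 0, 0], 0]]'

```text
time_s: 8.83
tcp_pos: [0.6181, 0.1255, 0.1283]
ee_rot: [[0.959, -0.283, -0.006], [-0.283, -0.959, -0.002], [-0.005, 0.003, -1.0]]
wrist_force: [-0.7, -0.6, -0.6]
gripper_width: 0.196
gripper_force: 30.0
```

apply_moves --moves '[[[0, 0, 0], 0], [[0, 0, 0], 0], [[0, 0, 0], 0]]' --hand 0.04

```text
time_s: 9.08
tcp_pos: [0.6207, 0.1271, 0.1324]
ee_rot: [[0.96, -0.281, 0.002], [-0.281, -0.96, 0.0], [0.001, -0.001, -1.0]]
wrist_force: [-0.0, -0.1, -0.2]
gripper_width: 0.341
gripper_force: 0.0
```

apply_moves --moves '[[[0, 0, 0], 0], [[0, 0, -0.02], 0], [[0, 0, -0.04], 0], [[-0.04, 0, 0], 0], [[-0.04, 0, 0], 0]]'

```text
time_s: 9.5
tcp_pos: [0.5455, 0.1507, 0.1944]
ee_rot: [[0.959, -0.283, 0.007], [-0.283, -0.959, 0.003], [0.006, -0.005, -1.0]]
wrist_force: [-1.4, 1.6, -1.3]
gripper_width: 0.462
gripper_force: 0.0
```

apply_moves --moves '[[[-0.04, 0, 0], 0], [[-0.04, 0, 0], 0], [[0, 0, 0], 0]]' --hand 0.087

```text
time_s: 9.75
tcp_pos: [0.4607, 0.1722, 0.192]
ee_rot: [[0.961, -0.278, -0.003], [-0.278, -0.961, 0.001], [-0.003, 0.0, -1.0]]
wrist_force: [-1.0, 0.3, 0.0]
gripper_width: 0.606
gripper_force: 0.0
```

```bash
python3 - <<'E'
from h import *
sd=imaging.capture("side");t=imaging.capture("top")
s=r.sense();print(s["time_s"],s["tcp_pos"],s["wrist_force"],s["gripper_width"]*87)
a=cv2.resize(sd["frame"][150:240,205:325],(400,300),interpolation=cv2.INTER_CUBIC);b=cv2.resize(t["frame"][130:220,230:350],(400,300),interpolation=cv2.INTER_CUBIC)
cv2.imwrite("pics/g4.png",np.hstack([a,b]))
for p in(t,sd): print([(np.array(q["at"])*W,q["confidence"]) for q in models.place_of(p,"cinnamon")])
E
```

```text
9.85 [0.46583334 0.17288821 0.19286799] [ 1.48862817 -0.30035068  0.73233026] 60.58226981944067
[(array([291.2  , 178.794]), 0.59), (array([254.296, 240.408]), 0.33)]
[(array([267.008, 196.518]), 0.52), (array([266.392, 192.99 ]), 0.4)]
```

View pics/g4.png

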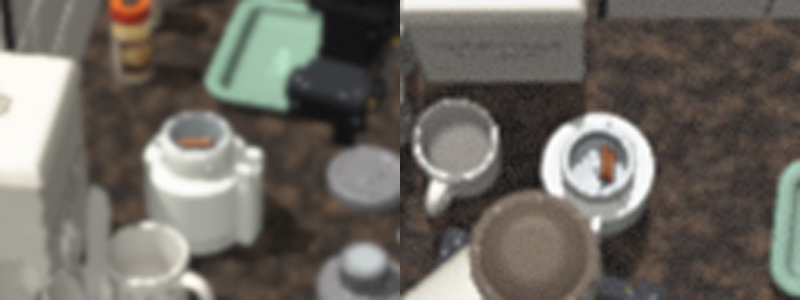

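The cinnamon lies in the cup, visible in both views, at (291,179) px in the top one. Now for the grinding lid.

apply_moves --moves '[[[-0.022, -0.0265, 0], 0], [[-0.0215, -0.0265, 0], 0], [[0, 0, 0.03], 0], [[0, 0, 0.03], 0], [[0, 0, 0], 0]]'

```text
time_s: 10.37
tcp_pos: [0.4374, 0.2332, 0.1263]
ee_rot: [[0.959, -0.283, -0.009], [-0.283, -0.959, -0.007], [-0.007, 0.009, -1.0]]
wrist_force: [-0.8, -0.5, -1.2]
gripper_width: 0.997
gripper_force: 0.0
```

```bash
python3 - <<'E'
from h import *
sd=imaging.capture("side")
s=r.sense();print(s["time_s"],s["tcp_pos"],s["gripper_width"]*87)
u=proj(sd,(.44,.2355,.1));x,y=int(u[0]-50),int(u[1]-35);print(x,y)
cv2.imwrite("pics/g5.png",cv2.resize(sd["frame"][y:y+75,x:x+100],(640,480),interpolation=cv2.INTER_CUBIC))
E
```

```text
10.4167 [0.43911486 0.23391798 0.12901118] 86.78139334984289
264 187
```

View pics/g5.png

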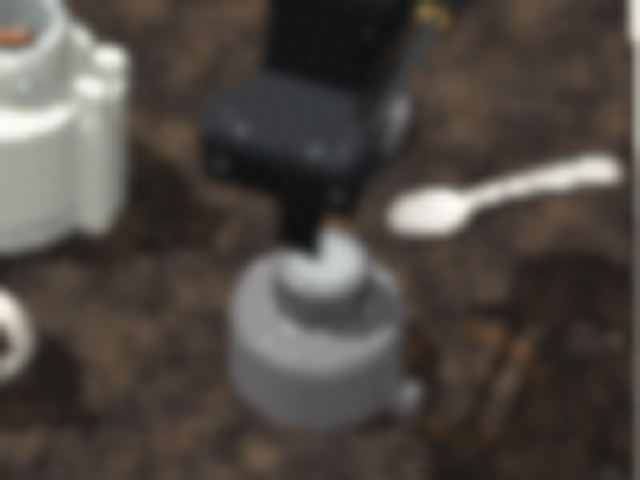

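```bash
python3 - <<'E'
from h import *
sd=imaging.capture("side");print(proj(sd,(.454,.284,.13)),proj(sd,(.44,.2355,.078)))
print(np.array(r.sense()["tcp_pos"]))
E
```

```text
[309.33119841 225.78121729] [314.01337934 226.84356801]
[0.44057145 0.23491888 0.13110679]
```

apply_moves --moves '[[[0, 0, 0.03], 0], [[0, 0, 0.03], 0], [[0, 0, 0.015], 0], [[0, 0, 0.004], 0], [[0, 0, 0], 0]]'

```text
time_s: 10.88
tcp_pos: [0.441, 0.2355, 0.0531]
ee_rot: [[0.96, -0.281, 0.001], [-0.281, -0.96, 0.0], [0.001, -0.0, -1.0]]
wrist_force: [-0.4, -0.0, 1.0]
gripper_width: 0.999
gripper_force: 0.0
```

apply_moves --moves '[[[0, 0, 0], 0], [[0, 0, 0], 0], [[0, 0, 0], 0], [[0, 0, 0], 0], [[0, 0, 0], 0]]' --hand 0.02

```text
time_s: 11.3
tcp_pos: [0.44, 0.2356, 0.0533]
ee_rot: [[0.96, -0.281, 0.001], [-0.281, -0.96, 0.001], [0.001, -0.001, -1.0]]
wrist_force: [0.1, 0.4, 0.5]
gripper_width: 0.706
gripper_force: 0.0
```

apply_moves --moves '[[[0, 0, 0], 0], [[0, 0, 0], 0], [[0, 0, 0], 0]]'

```text
time_s: 11.55
tcp_pos: [0.4398, 0.2355, 0.0528]
ee_rot: [[0.96, -0.281, 0.0], [-0.281, -0.96, 0.0], [0.0, -0.0, -1.0]]
wrist_force: [-0.5, 0.3, 2.2]
gripper_width: 0.531
gripper_force: 30.0
```

apply_moves --moves '[[[0, 0, -0.015], 0], [[0, 0, -0.03], 0], [[0, 0, -0.04], 0], [[0, 0, -0.04], 0], [[0, 0, -0.04], 0]]'

```text
time_s: 11.97
tcp_pos: [0.439, 0.2348, 0.2189]
ee_rot: [[0.96, -0.281, -0.001], [-0.281, -0.96, -0.001], [-0.001, 0.001, -1.0]]
wrist_force: [0.7, 1.1, -0.7]
gripper_width: 0.534
gripper_force: 30.0
```

apply_moves --moves '[[[0.034, 0.009, 0], 0], [[0.034, 0.009, 0], 0], [[0.034, 0.009, 0], 0], [[0.034, 0.009, 0], 0], [[0.034, 0.009, 0], 0]]'

```text
time_s: 12.38
tcp_pos: [0.591, 0.1433, 0.2171]
ee_rot: [[0.96, -0.281, -0.001], [-0.281, -0.96, -0.0], [-0.001, 0.0, -1.0]]
wrist_force: [0.3, 1.0, -1.1]
gripper_width: 0.53
gripper_force: 30.0
```

apply_moves --moves '[[[0.0335, 0.0075, 0], 0], [[0, 0, 0], -6.25], [[0, 0, 0], -6.25], [[0, 0, 0], 0]]'

```text
time_s: 12.72
tcp_pos: [0.6202, 0.127, 0.2161]
ee_rot: [[0.998, -0.066, -0.002], [-0.066, -0.998, -0.001], [-0.002, 0.001, -1.0]]
wrist_force: [-0.6, 0.0, -0.7]
gripper_width: 0.532
gripper_force: 30.0
```

```bash
python3 - <<'E'
from fit import *
np.set_printoptions(precision=4,suppress=True)
s=r.sense();print(s["time_s"],s["tcp_pos"],s["ee_rot"][0],s["wrist_force"],s["gripper_width"]*87,s["gripper_force"])
z=.165
sd=imaging.capture("side");t=imaging.capture("top")
for p,n in((sd,"side"),(t,"top")):
    print(n,"pred",proj(p,(.6208,.128,z+.025)))
    for k in("grind_lid","lid_tab","lid_grip","slot"):
        print(k,[(np.array(q["at"])*W,round(q["confidence"],2)) for q in models.place_of(p,k)])
    tb=np.radians(-15);print("pred tab",proj(p,(.6208-.061*np.cos(tb),.128-.061*np.sin(tb),z)),"slot",proj(p,(.6208-.058*np.cos(tb),.128-.058*np.sin(tb),.111)))
a=cv2.resize(sd["frame"][140:230,205:325],(400,300),interpolation=cv2.INTER_CUBIC);b=cv2.resize(t["frame"][130:220,230:350],(400,300),interpolation=cv2.INTER_CUBIC)
cv2.imwrite("pics/g6.png",np.hstack([a,b]))
E
```

```text
12.7167 [0.6202 0.127  0.2161] [ 0.9978 -0.0662 -0.0025] [-0.5731  0.0108 -0.7115] 46.32007629621427 29.997753705829382
side pred [263.211  174.7434]
grind_lid [(array([282.688, 312.102]), 0.76), (array([261.688, 180.516]), 0.75)]
lid_tab [(array([263.088, 302.61 ]), 0.85), (array([280.896, 184.296]), 0.84)]
lid_grip [(array([262.304, 163.506]), 0.69), (array([285.824, 298.116]), 0.69)]
slot []
pred tab [280.3742 185.1269] slot [279.4484 197.1029]
top pred [289.0321 172.5935]
grind_lid [(array([286.496, 176.988]), 0.89), (array([172.928, 219.282]), 0.89)]
lid_tab [(array([285.88 , 191.394]), 0.86), (array([182.28 , 204.414]), 0.63), (array([312.704, 236.418]), 0.28)]
lid_grip [(array([167.384, 213.402]), 0.94), (array([289.8  , 165.018]), 0.66)]
slot [(array([284.872, 197.4  ]), 0.57)]
pred tab [283.9717 193.363 ] slot [284.3487 195.6265]
```

View pics/g6.png

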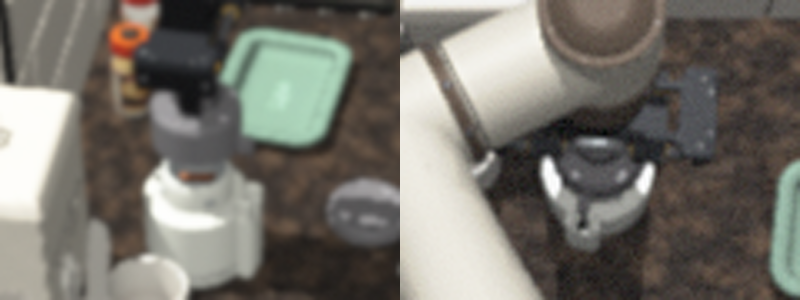

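The lid hangs over the cup with its tab facing the slot: tab at about (286,191), slot at (285,197) in the top view. I'll average a few readings to check the yaw.

```bash
python3 - <<'E'
from fit import *
np.set_printoptions(precision=4,suppress=True)
G={("top","lid_tab"):(284,193),("side","lid_tab"):(280,185),("top","slot"):(284.5,196),("side","slot"):(279.5,197)}
A={k:[] for k in G};F=[];Ms=[];P={}
for _ in range(5):
    for c in("top","side"):
        p=P[c]=imaging.capture(c)
        if c=="top": F.append(p["frame"].astype(float))
        for (cc,k),g in G.items():
            if cc==c:
                q=[np.array(x["at"])*W for x in models.place_of(p,k)];q=[x for x in q if np.linalg.norm(x-g)<8]
                if q: A[cc,k].append(q[0])
        if c=="side":
            b=[m["region"] for m in models.cut_out(p,"grind_lid")];b=[m for m in b if m.any() and np.linalg.norm(np.argwhere(m).mean(0)[::-1]-(265,175))<18]
            Ms+=b[:1]
zz={"lid_tab":.163,"slot":.111}
for (c,k),v in A.items():
    if v:
        m=np.mean(v,0);X=onz(P[c],m,zz[k]);d=X[:2]-[.6205,.1277];print(c,k,len(v),m,np.std(v,0),X,np.hypot(*d),np.degrees(np.arctan2(-d[1],-d[0])))
np.save("F.npy",np.mean(F,0))
cv2.imwrite("pics/tf.png",cv2.resize(np.mean(F,0).astype(np.uint8)[165:210,258:318],(800,600),interpolation=cv2.INTER_CUBIC))
s=r.sense();print(s["time_s"],s["tcp_pos"])
E
```

```text
top lid_tab 5 [284.1328 194.208 ] [1.0001 1.8022] [0.5596 0.1433 0.163 ] 0.06284715913765525 -14.394894966907925
side lid_tab 4 [281.96   185.3355] [1.269  0.8837] [0.5568 0.1418 0.163 ] 0.06520743430257114 -12.524722576016078
top slot 5 [285.264  194.2416] [0.7743 0.5989] [0.5692 0.1401 0.111 ] 0.05274241405853185 -13.573083983554735
side slot 5 [279.8656 197.82  ] [1.6034 1.6347] [0.5629 0.1464 0.111 ] 0.06052033387406977 -18.003929679041548
14.9667 [0.6203 0.1278 0.2175]
```

View pics/tf.png

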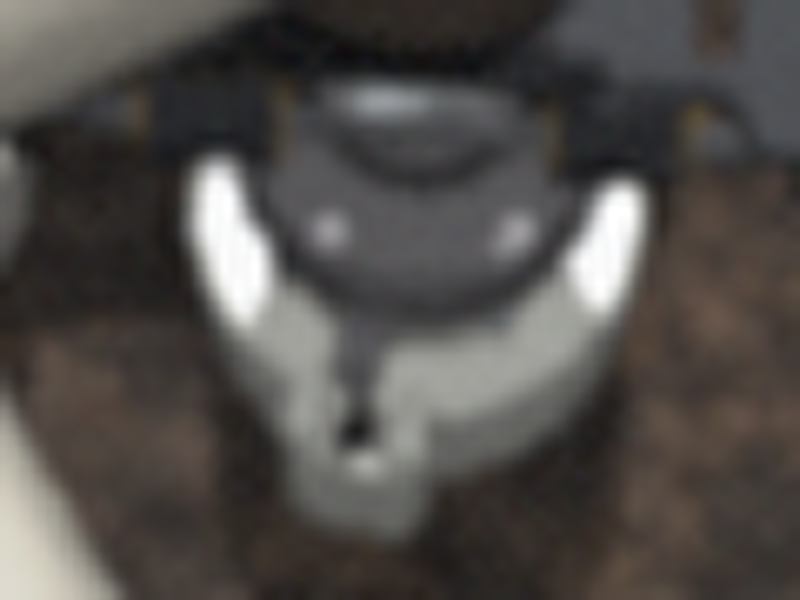

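The averaged top crop shows the tab's end at about (285,193) px, in line with the dark slot at (285,197). The lid lies centred over the white housing.

```bash
python3 - <<'E'
from h import *
np.set_printoptions(precision=2,suppress=True)
t=imaging.capture("top")
F=np.load("F.npy");g=F.mean(2)
for y in (180,182,184): print(y,g[y,268:312].astype(int))
print("housing pred l/c/r",[proj(t,(.6208,.128+d,.093)) for d in(.054,0,-.054)])
print("lid pred",[proj(t,(.6205,.1277+d,.17)) for d in(.045,0,-.045)])
for yaw in(-11,-14,-17,-20):
    a=np.radians(yaw);f=lambda rr,z:proj(t,(.6208-rr*np.cos(a),.128-rr*np.sin(a),z))
    print(yaw,"tab tip top z.182",f(.061,.182),"mid",f(.054,.182),"slot z.105",f(.058,.105),f(.058,.095))
for y in (191,192,193,194,195,196,197,198): print(y,g[y,278:294].astype(int))
E
```

```text
180 [ 41  36  33  58 144 234 250 240 141  65  72  86  88  89  98  96  87  88
  89  87  87  85  83  88  89  89  89  92  99  98  88  85  74  78 144 232
 251 227 116  47  53  65  70  72]
182 [ 39  32  30  59 144 233 249 248 231 158  82  64  80 114 149 137 101  89
  90  89  89  87  91  89  88  89  95 122 153 145  96  65  66 127 217 249
 247 212 107  52  64  69  71  74]
184 [ 34  36  29  35  85 182 245 247 248 239 133  55  53  65  79  82  82  86
  89  89  89  88  89  86  88  88  89 102  97  77  56  77 158 236 250 248
 239 160  80  65  70  70  68  63]
housing pred l/c/r [array([272.26, 179.71]), array([288.93, 179.58]), array([305.62, 179.46])]
lid pred [array([274.42, 174.33]), array([289.11, 174.21]), array([303.81, 174.1 ])]
-11 tab tip top z.182 [285.3  192.62] mid [285.73 190.37] slot z.105 [285.6  196.24] [285.61 196.8 ]
-14 tab tip top z.182 [284.27 192.4 ] mid [284.82 190.18] slot z.105 [284.67 196.04] [284.69 196.6 ]
-17 tab tip top z.182 [283.25 192.13] mid [283.91 189.94] slot z.105 [283.75 195.8 ] [283.78 196.36]
-20 tab tip top z.182 [282.24 191.8 ] mid [283.02 189.66] slot z.105 [282.85 195.51] [282.88 196.07]
191 [147 157 161 157 139 101  87  86 101 126 142 143 144 145 146 153]
192 [128 146 155 151 128  92  80  83 110 149 160 161 160 158 159 159]
193 [108 126 147 149 129  96  76  81 120 154 160 158 161 161 160 162]
194 [ 97 119 147 150 136 122  85  89 134 154 151 153 158 160 159 158]
195 [ 95 122 153 148 133 124  80  78 126 148 148 149 146 152 153 145]
196 [ 86 124 150 147 130 104  56  58 106 136 149 145 124 123 124 117]
197 [ 67 105 135 134 125  78  33  54 103 141 156 141 106 100 103 100]
198 [ 48  83 113 127 126  87  75  96 117 143 154 140 106  98  98 100]
```

apply_moves --moves '[[[0, 0, 0.02], 0], [[0, 0, 0.02], 0], [[0, 0, 0.01], 0], [[0, 0, 0], 0]]'

```text
time_s: 15.35
tcp_pos: [0.6201, 0.1279, 0.1652]
ee_rot: [[0.998, -0.067, -0.002], [-0.067, -0.998, -0.0], [-0.002, 0.001, -1.0]]
wrist_force: [0.2, 1.6, -1.7]
gripper_width: 0.528
gripper_force: 30.0
```

apply_moves --moves '[[[0, 0, 0.002], 0], [[0, 0, 0.002], 0], [[0, 0, 0], 0]]'

```text
time_s: 15.6
tcp_pos: [0.6204, 0.1278, 0.1641]
ee_rot: [[0.998, -0.067, 0.0], [-0.067, -0.998, 0.0], [0.0, -0.0, -1.0]]
wrist_force: [0.0, 0.4, -0.6]
gripper_width: 0.532
gripper_force: 30.0
```

apply_moves --moves '[[[0, 0, 0.001], 0], [[0, 0, 0.001], 0], [[0, 0, 0], 0]]'

```text
time_s: 15.85
tcp_pos: [0.6206, 0.1279, 0.1624]
ee_rot: [[0.998, -0.066, 0.001], [-0.066, -0.998, 0.0], [0.001, -0.0, -1.0]]
wrist_force: [0.7, 0.7, 1.4]
gripper_width: 0.528
gripper_force: 30.0
```

apply_moves --moves '[[[0, 0, 0.001], 0], [[0, 0, 0.001], 0], [[0, 0, 0], 0]]'

```text
time_s: 16.1
tcp_pos: [0.6214, 0.1279, 0.162]
ee_rot: [[0.998, -0.066, 0.004], [-0.066, -0.998, 0.0], [0.004, -0.001, -1.0]]
wrist_force: [-0.7, -0.7, 6.9]
gripper_width: 0.529
gripper_force: 30.0
```

apply_moves --moves '[[[0, 0, 0.001], 0], [[0, 0, 0.001], 0], [[0, 0, 0], 0]]'

```text
time_s: 16.35
tcp_pos: [0.6223, 0.128, 0.1616]
ee_rot: [[0.998, -0.065, 0.007], [-0.065, -0.998, 0.001], [0.007, -0.001, -1.0]]
wrist_force: [-0.1, 0.1, 11.6]
gripper_width: 0.534
gripper_force: 30.0
```

apply_moves --moves '[[[0, 0, 0.001], 0], [[0, 0, 0.001], 0], [[0, 0, 0], 0]]'

```text
time_s: 16.6
tcp_pos: [0.6233, 0.128, 0.161]
ee_rot: [[0.998, -0.065, 0.009], [-0.065, -0.998, 0.001], [0.009, -0.001, -1.0]]
wrist_force: [-1.0, -1.4, 13.4]
gripper_width: 0.531
gripper_force: 30.0
```

```bash
python3 - <<'E'
from h import *
np.set_printoptions(precision=2,suppress=True)
s=r.sense();print(s["tcp_pos"],s["wrist_force"],s["moment"],s["effort"])
F=[];
for _ in range(4): t=imaging.capture("top");F.append(t["frame"].astype(float))
g=np.mean(F,0).mean(2);print(r.sense()["moment"],r.sense()["wrist_force"])
for y in (180,182,184): print(y,g[y,268:312].astype(int))
for y in range(188,201): print(y,g[y,276:296].astype(int))
cv2.imwrite("pics/tg.png",cv2.resize(np.mean(F,0).astype(np.uint8)[165:210,258:318],(800,600),interpolation=cv2.INTER_CUBIC))
E
```

```text
[0.62 0.13 0.16] [-1.01 -1.42 13.39] [-0.17  0.42  0.04] [  0.3  -32.85  13.31   2.08   0.53   0.  ]
[-0.15  0.44  0.04] [-0.15 -0.51 12.79]
180 [ 42  40  30  39  77 120 134 113  59  35  47  70  86  87  82  75  59  51
  53  52  58  59  58  52  54  55  63  76  84  81  71  43  38  36  36  36
  34  37  38  43  59  71  76  77]
182 [ 36  33  29  60 147 237 255 244 138  60  78  87  88  89  88  89  86  83
  79  72  68  65  70  72  77  83  87  90  88  88  79  65  56  56 108 158
 149  93  48  42  60  69  70  70]
184 [ 36  31  31  36  90 186 247 244 164  76  62  75  82  93 103 104  99  88
  89  92  88  87  91  91  90  89  94 100  98  92  86  77  68 106 200 253
 246 159  82  67  72  72  70  65]
188 [164 158 145 112  76  56  59  63  70  77  78  78  82  80  79  79  79  80
  81  69]
189 [146 160 159 144 117  86  64  57  60  69  69  69  69  71  68  66  64  60
  57  58]
190 [127 153 161 160 150 135 101  70  60  63  64  56  60  58  58  57  53  59
  68  88]
191 [108 131 152 162 161 156 139 107  81  71  68  66  71  71  72  73  83  94
 115 137]
192 [ 94 109 127 149 157 158 151 125  91  80  85  99 119 121 125 127 137 142
 151 160]
193 [ 83  94 106 128 149 155 142 114  91  87  98 128 148 154 153 156 161 160
 162 163]
194 [ 67  86  99 121 148 151 126  99  84  90 109 131 149 156 160 163 163 162
 158 153]
195 [ 48  69  95 126 154 151 116  80  75  86 110 138 148 151 150 153 155 147
 139 125]
196 [ 41  52  88 125 154 149 120  75  55  68 104 137 151 146 127 127 123 116
 113 106]
197 [ 33  40  67 105 138 137 124  70  34  61 103 144 157 141 108 100 104 101
 101 102]
198 [ 41  35  47  83 115 130 129  84  76  96 117 143 158 142 105  98 101 100
  99  98]
199 [ 37  39  45  72 104 119 124 115 138 162 149 138 138 124 100  97  95  90
  81  72]
200 [ 40  34  43  69  97 108 108 113 133 150 141 124 115 102  87  78  77  66
  59  50]
```

View pics/tg.png

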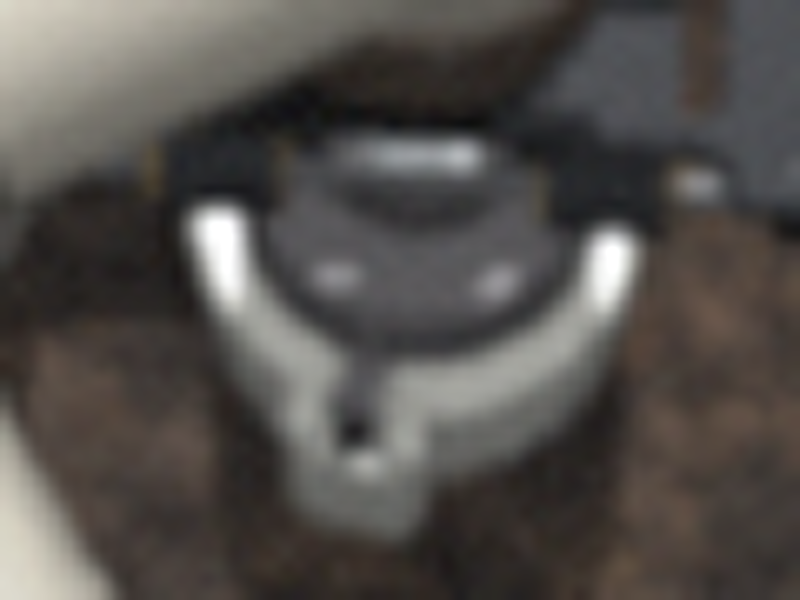

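The lid now rides about 3 mm too far forward because the arm gives under load, and the tab (285.0) is slightly right of the slot (284.3). I'll ease off and shift back, with a small turn, before pressing on.

apply_moves --moves '[[[0, 0, -0.003], 0], [[-0.003, 0, 0], 1.5], [[0, 0, 0.002], 0], [[0, 0, 0.001], 0], [[0, 0, 0], 0]]'

```text
time_s: 17.22
tcp_pos: [0.6207, 0.1283, 0.161]
ee_rot: [[0.996, -0.091, 0.01], [-0.091, -0.996, 0.001], [0.01, -0.002, -1.0]]
wrist_force: [-0.1, -0.6, 12.1]
gripper_width: 0.531
gripper_force: 30.0
```

```bash
cat > c.py <<'E'
from h import *
np.set_printoptions(precision=4,suppress=True)
F=[imaging.capture("top")["frame"].astype(float) for _ in range(3)]
g=np.mean(F,0).mean(2);s=r.sense();print(s["time_s"],s["tcp_pos"],s["wrist_force"],s["moment"],s["gripper_width"]*87)
for y in range(192,199): print(y,g[y,276:296].astype(int))
E
python3 c.py
```

```text
17.3667 [0.6208 0.1283 0.1609] [ 0.1191 -0.5195 13.2522] [-0.2991  0.0031  0.0128] 46.49508838337917
192 [ 94 110 131 150 158 159 140 101  79  79  82  92  93  91  94 104 112 125
 141 150]
193 [ 80  97 107 128 148 151 126  95  83  88 107 137 138 142 143 146 148 157
 160 161]
194 [ 63  86  98 121 149 146 110  90  86  92 119 149 151 156 159 163 161 161
 158 153]
195 [ 47  74  93 124 153 145 101  82  84  91 115 146 152 153 150 155 153 146
 137 125]
196 [ 36  55  88 125 154 141 108  71  67  76 104 138 149 144 125 123 126 118
 114 105]
197 [ 35  40  64 107 135 134 119  66  39  65 106 144 158 141 109 102 104 100
 104 103]
198 [ 35  38  49  82 116 128 127  85  77  96 117 147 157 143 107  99 102  99
 100  98]
```

apply_moves --moves '[[[0, 0, -0.003], 0], [[0, 0.0018, 0], 1.2], [[0, 0, 0.002], 0], [[0, 0, 0.001], 0], [[0, 0, 0], 0]]'

```text
time_s: 17.78
tcp_pos: [0.6209, 0.1272, 0.1607]
ee_rot: [[0.994, -0.113, 0.011], [-0.113, -0.994, 0.003], [0.011, -0.004, -1.0]]
wrist_force: [0.7, 1.2, 13.6]
gripper_width: 0.534
gripper_force: 30.0
```

```bash
python3 c.py
```

```text
17.9333 [0.6209 0.1272 0.1606] [ 0.9783  0.6883 12.7741] [ 0.4621 -0.2323 -0.0176] 46.45718518288552
192 [ 94 107 129 149 160 157 140 100  81  82  88  99  93  91  94 101 110 127
 140 150]
193 [ 81  94 106 128 148 150 125  94  84  90 110 139 142 139 145 145 150 154
 162 162]
194 [ 66  88  99 120 147 144 105  87  89  91 115 152 152 156 158 164 162 161
 158 151]
195 [ 47  70  96 124 155 144  95  78  88  90 114 145 152 153 150 154 154 145
 139 127]
196 [ 39  57  88 124 155 143 106  67  61  75 105 137 152 147 128 125 125 117
 113 108]
197 [ 37  40  65 106 136 135 117  65  38  60 105 144 155 144 107 103 101 104
 102 101]
198 [ 39  34  49  84 115 128 131  87  75  97 118 145 158 143 107 100 102 100
  99  97]
```

apply_moves --moves '[[[0, -0.0007, 0.001], 0], [[0, 0, 0.001], 0], [[0, 0, 0], 0]]'

```text
time_s: 18.18
tcp_pos: [0.62, 0.1277, 0.1571]
ee_rot: [[0.994, -0.113, 0.009], [-0.113, -0.994, 0.002], [0.008, -0.003, -1.0]]
wrist_force: [1.4, 0.7, 4.5]
gripper_width: 0.535
gripper_force: 30.0
```

```bash
cat > d.py <<'E'
from h import *
np.set_printoptions(precision=4,suppress=True)
s=r.sense();f=s["wrist_force"];m=s["moment"];print(s["time_s"],s["tcp_pos"],f,m,"cop x,y",-m[1]/f[2],m[0]/f[2],s["gripper_width"]*87)
E
python3 d.py
```

```text
18.1833 [0.62   0.1277 0.1571] [1.4306 0.7015 4.5302] [ 0.2506 -0.7186 -0.0499] cop x,y 0.15861714972388755 0.05530816539721087 46.56666333485086
```

apply_moves --moves '[[[0.002, 0, 0.001], 0], [[0, 0, 0.001], 0], [[0, 0, 0.001], 0], [[0, 0, 0], 0]]'

```text
time_s: 18.52
tcp_pos: [0.6202, 0.1274, 0.1505]
ee_rot: [[0.994, -0.113, 0.002], [-0.113, -0.994, 0.001], [0.002, -0.001, -1.0]]
wrist_force: [3.9, 2.7, -0.2]
gripper_width: 0.534
gripper_force: 30.0
```

```bash
python3 d.py
```

```text
18.5167 [0.6202 0.1274 0.1505] [ 3.9282  2.7462 -0.2238] [ 1.086  -1.3213 -0.0299] cop x,y -5.902981263112482 -4.851603538906927 46.420770354870136
```

The catches have snapped: the force dropped and the underside is at about 97.7 mm. I relax the side load and press home.

apply_moves --moves '[[[0.001, -0.001, 0.001], 0], [[0, 0, 0.001], 0], [[0, 0, 0.001], 0], [[0, 0, 0.001], 0], [[0, 0, 0], 0]]'

```text
time_s: 18.93
tcp_pos: [0.6205, 0.1275, 0.1468]
ee_rot: [[0.994, -0.113, 0.001], [-0.113, -0.994, 0.0], [0.001, -0.0, -1.0]]
wrist_force: [1.1, 1.1, 3.8]
gripper_width: 0.531
gripper_force: 30.0
```

```bash
python3 d.py
```

```text
18.9333 [0.6205 0.1275 0.1468] [1.094  1.0544 3.8468] [ 0.6289 -0.6776 -0.0002] cop x,y 0.1761495106860826 0.16349619520253744 46.2135237318465
```

apply_moves --moves '[[[0.0005, -0.0005, 0.001], 0], [[0, 0, 0.001], 0], [[0, 0, 0], 0]]'

```text
time_s: 19.18
tcp_pos: [0.6209, 0.1277, 0.1457]
ee_rot: [[0.994, -0.113, 0.0], [-0.113, -0.994, -0.001], [0.0, 0.001, -1.0]]
wrist_force: [1.0, 1.4, 7.8]
gripper_width: 0.532
gripper_force: 30.0
```

apply_moves --moves '[[[0, 0, 0.001], 0], [[0, 0, 0.001], 0], [[0, 0, 0], 0]]'

```text
time_s: 19.43
tcp_pos: [0.6209, 0.1277, 0.1456]
ee_rot: [[0.994, -0.113, 0.001], [-0.113, -0.994, -0.001], [0.002, 0.001, -1.0]]
wrist_force: [-3.1, 1.2, 14.4]
gripper_width: 0.534
gripper_force: 30.0
```

```bash
python3 d.py
```

```text
19.4333 [0.6209 0.1277 0.1456] [-3.1312  1.1794 14.4368] [ 0.4074  0.82   -0.0609] cop x,y -0.056798766840803226 0.02822194072199972 46.47337903325643
```

apply_moves --moves '[[[-0.0008, 0, 0], 0], [[0, 0, 0], 0], [[0, 0, 0], 0]]'

```text
time_s: 19.68
tcp_pos: [0.6209, 0.1277, 0.1456]
ee_rot: [[0.994, -0.113, 0.003], [-0.113, -0.994, -0.001], [0.003, 0.0, -1.0]]
wrist_force: [-0.1, 0.7, 13.7]
gripper_width: 0.535
gripper_force: 30.0
```

```bash
python3 d.py; python3 - <<'E'
from h import *
t=imaging.capture("top");sd=imaging.capture("side")
a=cv2.resize(sd["frame"][150:240,205:325],(400,300),interpolation=cv2.INTER_CUBIC);b=cv2.resize(t["frame"][165:210,258:318],(400,300),interpolation=cv2.INTER_CUBIC)
cv2.imwrite("pics/g9.png",np.hstack([a,b]))
E
```

```text
19.6833 [0.6209 0.1277 0.1456] [-0.0927  0.675  13.6963] [ 0.1885  0.1584 -0.0526] cop x,y -0.01156778624178684 0.013765978373593375 46.5302244089118
```

View pics/g9.png

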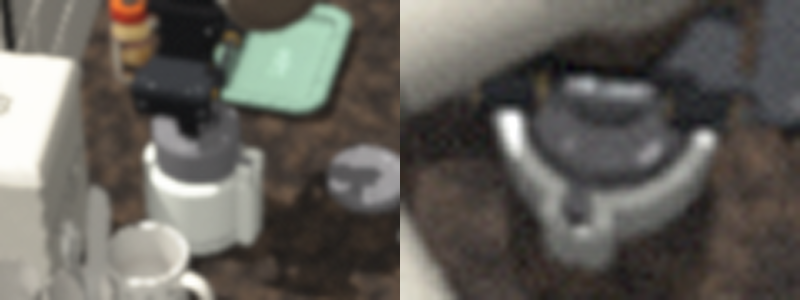

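The lid sits down on the housing with its tab between the ears at about (284,196) px. It's home, held with 13.7 N centred on the lid, so I'm handing in.

```bash
python3 -c "
from station import r
print(r.finish_job())"
```

```text
the job is handed in; nothing more can be done
None
```

I put the cinnamon in the cup, snapped the grinding lid on with its tab in the slot, and handed the job in at about 20 s with the arm still holding the lid home at about 14 N; no verdict came back.

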